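# Fit a burnisher steel into the handle that is bored deep enough for it

### The arm

A 7-joint arm with a two-finger parallel gripper is mounted at the origin on the work surface. World frame = base frame: x ahead of the robot, y to its left, z up, the work surface at z = 0. Lengths are in m, angles in rad, forces in N, time in s.
With the tool pointing down it reaches from about 0.425 to 0.925 m from the base axis. Payload 6.8 kg.
Tool frame: the origin (TCP) lies on the centre line of the jaws, within the pads' length; the fingertips stand 25 mm ahead of it and the grasp point (between the pads) lies 6 mm ahead of it; z points along the fingers, y is the line along which they close (so a half turn about z gives the same grasp; the last joint's range is limited). The gripper opens to 85 mm and grips with 20 to 120 N. Pads are 22 mm wide; open, the fingers measure 114 mm over their backs; the gripper's body (76 mm by 85 mm) begins 54 mm behind the grasp point. The pads swing forward as they close: fully open they stand 13 mm farther back than shut.
Start: joints at [1.108, 0.477, 0.022, 1.555, -0.011, 1.109, -0.083], TCP at [0.235, -0.633, 0.256] pointing down, gripper open.
Joint ranges: [-2.96, 2.96], [-0.34, 2.1], [-1.41, 1.46], [0.24, 2.44], [-1.37, 4.51], [0.17, 1.92], [-2.96, 2.96]. Speed limits (rad/s): [2.39, 2.39, 3.14, 3.14, 3.14, 3.14, 3.14].

### API

Orientations are given as a rotation vector (axis times angle).
In Python, from bench import status, imaging, workorder gives the robot as it stands.
- The arm moves only by the tool send_rows, never from a script. Its argument "steps" is a list of rows, each an object of numbers: "dx", "dy", "dz": the shift along the tool's x, y, z in cm; "yaw": the turn about the tool's z in degrees; "gripper": the opening, from 0 (shut) to 1 (fully open). A call has 1 to 5 rows; each row is the pose to reach, as a shift and turn from the pose commanded when the call began, along the tool's axes at that moment; what a row does not reach only later rows make up. A row lasts 1/8 s, in which the tool goes at most 62.5 mm and 10.7 degrees, less where a joint would pass 70% of its speed; a pose out of reach is approached as far as the arm can. A call with a gripper value outside its range is refused whole. The fingers move at their own pace and stop on an object; "force" is the grip in N (left out, the last holds). Time passes only in rows, so rows that repeat a pose let the fingers close. It gives the time, the measured TCP pose, the force, the opening and the grip force at its end, in the units of the state.
- status.get_obs(): the state, without advancing time (a new reading comes with each control period).
- imaging.grab_frame(name): name is "scene" or "side" or "wrist"; returns a dict with "color" (384x512x3 uint8, red, green, blue), "depth" (384x512 float32, m along the optical axis (not along the pixel's ray), 0 where there is no reading), "K" (3x3 intrinsics, pixels), "R" (3x3) and "t" (3): a world point X has camera coordinates R X + t. Camera axes: x right, y down, z forward; pixel columns grow to the right and rows downward; lengths in m; the calibration is good to about 2 mm. A picture is of the moment at which its call begins.
- workorder.hand_in(): hands the job in; it is judged then, once.
The state is a dict: "clock": time; "joints": joint angles; "qvel": joint speeds; "tau": joint torques, N m; "tcp_pos": TCP position; "orientation": TCP orientation; "contact_force": force on the tool from outside, world axes, zero at the start; "moment": the same for the moment, N m; "grip_width": finger opening in m; "gripper_force": force on a finger pad.
Only numpy, scipy, OpenCV 4.12 (cv2) and the standard library are available. Lean on these libraries where they do the work, as an engineer would, in place of code of your own. Each camera call takes 0.05 s, during which the arm holds its last target. There are 200 camera calls.

### The job

Fit the round burnisher steel from the tool block to its handle: only one of the three handles clamped in the jig is bored deep enough for it. Push the tang end gently down a bore until it bottoms and look at the red ring: if the ring stands well above the brass ferrule, draw the steel out and try another handle; leave it pushed home, upright, in the one where the ring comes level with the ferrule. Do not force it, the handles split, and leave the mallet, glue bottle and gouge alone.

Things in the scene. Friction and masses are not known exactly. Their poses are not given: they have to be found in the camera images.
- steel: burnisher steel: a polished round steel rod, 12 mm in diameter, 130 mm long, about 0.12 kg, standing tang end down in the dark tool block. Origin at the centre of its lower (tang) end, z up along the rod. The lowest 4 mm taper to 8 mm. A red ring is painted round it 40 mm above the tang end
- ring (a point): the middle of the 4 mm wide red ring on the steel, on its axis, 40 mm above the tang end
- block: dark wooden tool block, 75 x 85 x 45 mm (x, y, z), fixed; origin at the centre of its underside. The steel stands loosely in the 14 mm hole, 30 mm deep, in the middle of its top: tang end 15 mm, ring 55 mm, rod top 145 mm above the bench. Two pencil stubs in two corners stand 36 mm above its top
- jig: jig, fixed: two pale beech bars, together 70 x 270 x 45 mm, long along its y, hold three equal turned handles upright, 75 mm apart along y; two small clamps, their red handles reaching 130 mm to its -x side at both ends, stay below 60 mm. Origin at the centre of its underside. Each handle ends 130 mm above the bench in a brass ferrule of 23 mm diameter with a 13.5 mm bore
- mouth_0 (a point): centre of the bore's mouth, level with the ferrule's top, of the handle at the jig's -y end; z up along the bore. The three bores look alike but are not equally deep: one, a different one each time, lets the tang down 39 to 40 mm, to its ring; the other two stop it 7 to 15 mm sooner
- mouth_1 (a point): the same for the middle handle. In every bore the springy wood grips the tang from about 12 mm down: the push rises as it enters and then stays a steady drag of 6 to 11 N, either way, which also holds the steel where it is left. The bottom is a hard stop: a push that has risen by 15 N or more has surely reached it
- mouth_2 (a point): the same for the handle at the jig's +y end. A handle splits when all contact forces on the jig add up to 70 N, of which the wood's grip on the tang makes about 20 N: so never push with more than about 40 N
- mallet: a carver's round wooden mallet, 84 mm in diameter and 200 mm tall, standing on its head; origin at the centre of its underside. Bystander
- glue: a white glue bottle, 54 mm in diameter and 140 mm tall; origin at the centre of its underside. Bystander
- gouge: a carving gouge lying flat, 235 mm long and 28 mm high, wooden handle to its -x; origin at the ferrule, on its underside. Bystander

How it is judged:
At the end, for the whole second after the job is handed in: the steel stands released, upright (within 0.1 rad) and at rest in the deep-bored handle, its ring level with that ferrule's top (from 4 mm below to 2.5 mm above) and within 3 mm of the bore's centre (((horizontal distance between ring and mouth_0 below 0.003 m and z of ring in the frame of mouth_0 between -0.004 and 0.0025 m) or (horizontal distance between ring and mouth_1 below 0.003 m and z of ring in the frame of mouth_1 between -0.004 and 0.0025 m) or (horizontal distance between ring and mouth_2 below 0.003 m and z of ring in the frame of mouth_2 between -0.004 and 0.0025 m)) and angle between steel's own z axis and vertical below 0.1 rad and linear speed of steel below 0.02 m/s); the robot touches nothing.
It fails at once if the handle split: the steel was forced (contact forces on the jig over 70 N) (contact force between jig and anything else above 70 N).
It fails at once if a bystander was pushed out of its place or knocked over (distance of any of mallet, glue, gouge from where it was at the start of the episode above 0.02 m or angle between any of mallet, glue's own z axis and vertical above 0.3 rad).
It also fails if it takes over 64 s, if anything falls off the work surface, if the arm or the gripper's body presses on something with over 40 N, if the wrist force passes 120 N, or if a joint passes its speed limit or range.

## Working session

There is one attempt and no reset: what is moved stays moved. The work goes in short steps, Python scripts to look and compute and a tool call to move; the robot and the scene stay as the last step left them, time stands still between calls to the robot, and variables do not carry over. Pictures are saved under pics/ and viewed, at most 10 in all, crops included, and the job is handed in when it is done.

Besides the shell and the picture viewer there is one more tool, called after ">>>" as a command line: name --argument value ..., lists and objects as JSON in quotes. send_rows: Moves the arm, as the interface text tells. Its arguments: {"type":"object","properties":{"steps":{"type":"array"},"force":{"type":"number"}},"required":["steps"]}

```bash
mkdir -p pics; ls; python3 - <<'E'
from bench import status, imaging
import cv2,numpy as np
s=status.get_obs()
print({k:np.round(v,3).tolist() for k,v in s.items()})
fs=[]
for n in ("scene","side"):
    f=imaging.grab_frame(n); np.savez(f"{n}0.npz",**f); fs.append(f["color"][:,:,::-1])
    print(n,np.round(f["K"],1).tolist(),np.round(f["R"],3).tolist(),np.round(f["t"],3).tolist())
cv2.imwrite("pics/a_scene.png",cv2.resize(fs[0],(800,600)))
cv2.imwrite("pics/a_side.png",cv2.resize(fs[1],(800,600)))
E
```

```text
pics
{'clock': 0.0, 'joints': [1.108, 0.478, 0.022, 1.556, -0.012, 1.109, -0.083], 'qvel': [0.0, -0.002, -0.001, -0.001, 0.0, -0.0, 0.002], 'tau': [-0.0, -59.645, 1.607, -28.12, 0.012, 0.009, -0.0], 'tcp_pos': [0.234, -0.632, 0.255], 'orientation': [-3.091, -0.554, 0.001], 'contact_force': [-0.035, 0.249, -0.452], 'moment': [-0.057, -0.027, 0.007], 'gripper_force': 0.0, 'grip_width': 0.086}
scene [[403.6, 0.0, 251.8], [0.0, 403.6, 199.8], [0.0, 0.0, 1.0]] [[0.045, 0.999, -0.009], [0.864, -0.044, -0.501], [-0.501, 0.015, -0.865]] [0.097, -0.488, 1.446]
side [[350.1, 0.0, 256.2], [0.0, 350.1, 189.9], [0.0, 0.0, 1.0]] [[-0.997, -0.081, 0.005], [-0.055, 0.631, -0.774], [0.059, -0.772, -0.633]] [0.612, 0.219, 0.746]
```

View pics/a_scene.png

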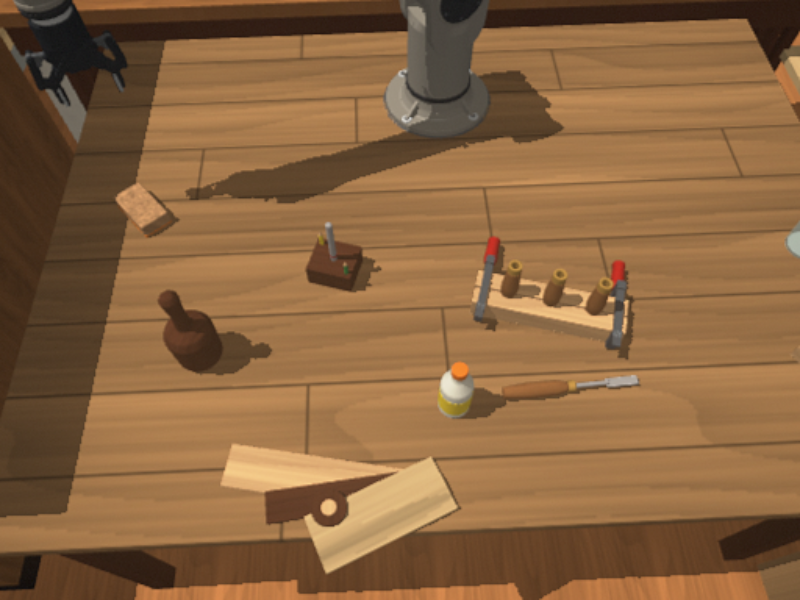

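View pics/a_side.png

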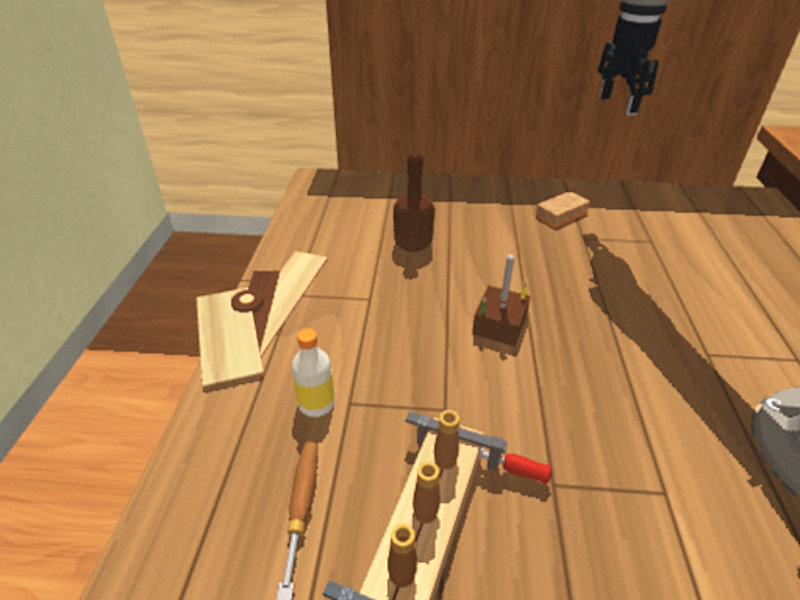

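The scene view shows the steel's top at about (330,226) of 800x600 and the ferrules at (515,267), (559,274) and (605,284). In the side view the steel's top is at (510,258), with the ferrules at (449,417), (428,470) and (402,533). The glue and gouge lie beyond the jig, and the mallet is well to the left.

```bash
cat > h.py <<'E'
import numpy as np,cv2
from scipy.spatial.transform import Rotation as Rot
def cast(f,u,v,z):
    R,t,K=f["R"],f["t"],f["K"]
    c=-R.T@t; d=R.T@np.linalg.solve(K,[u,v,1.]); return c+d*(z-c[2])/d[2]
def proj(f,X):
    p=f["K"]@(f["R"]@np.asarray(X)+f["t"]); return p[:2]/p[2]
def brass(f):
    h=cv2.cvtColor(f["color"],cv2.COLOR_RGB2HSV)
    return h
E
python3 - <<'E'
from h import *
cen={"scene":[(515,267),(559,274),(605,284)],"side":[(449,417),(428,470),(402,533)]}
st={"scene":(330,226),"side":(510,258)}
ims=[]
for n in cen:
    f=dict(np.load(n+"0.npz"))
    for u,v in cen[n]: print(n,"mouth",np.round(cast(f,u*.64,v*.64,.13),4))
    u,v=st[n]; print(n,"top",np.round(cast(f,u*.64,v*.64,.145),4))
    for (u,v) in [cen[n][1],st[n]]:
        u=int(u*.64);v=int(v*.64)
        ims.append(cv2.resize(f["color"][v-20:v+20,u-26:u+26,::-1],(400,300),interpolation=cv2.INTER_NEAREST))
cv2.imwrite("pics/b.png",np.vstack([np.hstack(ims[:2]),np.hstack(ims[2:])]))
E
```

```text
scene mouth [0.5562 0.0822 0.13  ]
scene mouth [0.5739 0.1531 0.13  ]
scene mouth [0.5973 0.2249 0.13  ]
scene top [ 0.4654 -0.2264  0.145 ]
side mouth [0.5517 0.081  0.13  ]
side mouth [0.573 0.153 0.13 ]
side mouth [0.5951 0.224  0.13  ]
side top [ 0.4611 -0.2253  0.145 ]
```

View pics/b.png

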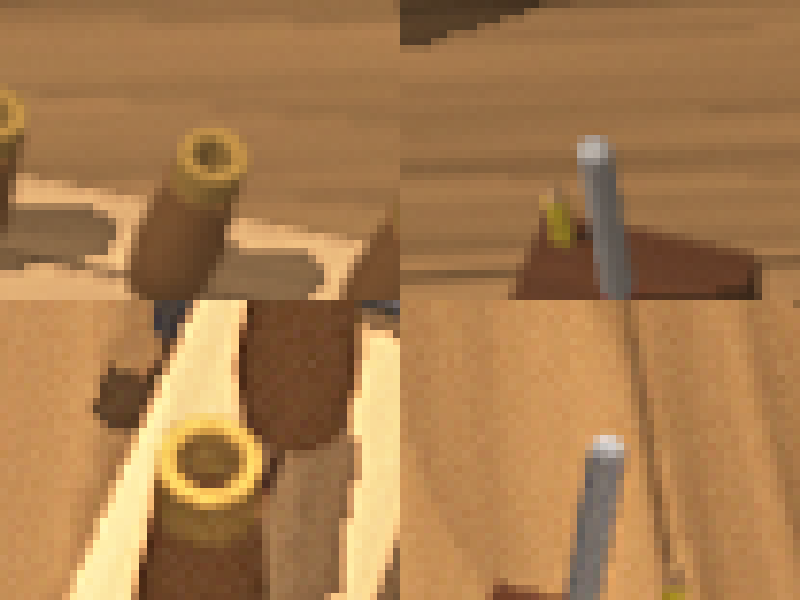

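```bash
cat >> h.py <<'E'
def shift(target):
    from bench import status
    s=status.get_obs(); R=Rot.from_rotvec(s["orientation"]).as_matrix()
    print("tcp",np.round(s["tcp_pos"],4),"F",np.round(s["contact_force"],1),"w",round(float(s["grip_width"]),4),"t",s["clock"])
    print("cm",np.round(100*R.T@(np.asarray(target)-s["tcp_pos"]),2), "x",np.round(R[:,0],3),"z",np.round(R[:,2],3))
E
python3 -c "
from h import *
shift([.463,-.226,.25])"
```

```text
tcp [ 0.2343 -0.6325  0.2554] F [ 0.2 -0.5  0.5] w 0.0853 t 0.1
cm [ 35.57 -30.17   0.59] x [ 0.938  0.347 -0.   ] z [-0.001  0.002 -1.   ]
```

>>> send_rows --steps '[{"dx": 4, "dy": -3.4}, {"dx": 8, "dy": -6.8}, {"dx": 12, "dy": -10.2}, {"dx": 16, "dy": -13.6}, {"dx": 20, "dy": -17}]'

```text
validation failed for argument at $.st...
```

>>> send_rows --steps '[{"dx": 4, "dy": -3.3}, {"dx": 8, "dy": -6.6}, {"dx": 12, "dy": -9.9}, {"dx": 15.6, "dy": -13.2}, {"dx": 15.6, "dy": -13.2}]'

```text
validation failed for argument at $.st...
```

```bash
python3 - <<'E'
from h import *
from bench import imaging
shift([.463,-.226,.25])
f=imaging.grab_frame("wrist"); np.savez("w1.npz",**f)
print(np.round(f["K"],1).tolist(),np.round(-f["R"].T@f["t"],3)); print(proj(f,[.463,-.226,.145]))
cv2.imwrite("pics/w1.png",f["color"][:,:,::-1])
E
```

```text
tcp [ 0.2343 -0.6325  0.2554] F [ 0.2 -0.5  0.5] w 0.0853 t 0.1
cm [ 35.57 -30.17   0.59] x [ 0.938  0.347 -0.   ] z [-0.001  0.002 -1.   ]
[[334.3, 0.0, 259.9], [0.0, 334.3, 187.2], [0.0, 0.0, 1.0]] [ 0.301 -0.609  0.373]
[-456.20403182 -608.73961908]
```

View pics/w1.png

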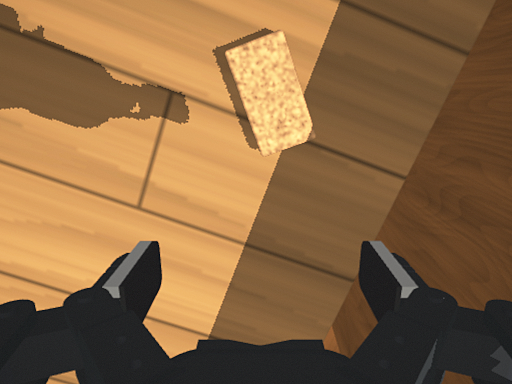

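The picture shows only the cork block at (270,90) and the two fingers, because both move calls were refused and the arm stayed put. I'll resend with every field filled in.

>>> send_rows --steps '[{"dx": 4.0, "dy": -3.4, "dz": 0, "yaw": 0, "gripper": 1}, {"dx": 8.0, "dy": -6.8, "dz": 0, "yaw": 0, "gripper": 1}, {"dx": 12.0, "dy": -10.2, "dz": 0, "yaw": 0, "gripper": 1}, {"dx": 16.0, "dy": -13.6, "dz": 0, "yaw": 0, "gripper": 1}, {"dx": 20.0, "dy": -17.0, "dz": 0, "yaw": 0, "gripper": 1}]'

```text
clock: 0.78
tcp_pos: [0.3636, -0.4024, 0.2562]
orientation: [-3.092, -0.554, 0.0]
contact_force: [1.6, 0.8, 0.4]
grip_width: 0.0854
gripper_force: 0.0
```

>>> send_rows --steps '[{"dx": 4.0, "dy": -3.3, "dz": 0, "yaw": 0, "gripper": 1}, {"dx": 8.0, "dy": -6.6, "dz": 0, "yaw": 0, "gripper": 1}, {"dx": 12.0, "dy": -9.9, "dz": 0, "yaw": 0, "gripper": 1}, {"dx": 15.6, "dy": -13.2, "dz": 0, "yaw": 0, "gripper": 1}, {"dx": 15.6, "dy": -13.2, "dz": 0, "yaw": 0, "gripper": 1}]'

```text
clock: 1.4
tcp_pos: [0.4653, -0.2218, 0.2563]
orientation: [-3.089, -0.566, -0.002]
contact_force: [-0.2, -0.1, -0.2]
grip_width: 0.0855
gripper_force: 0.0
```

```bash
python3 - <<'E'
from h import *
from bench import imaging
shift([.463,-.226,.25])
f=imaging.grab_frame("wrist"); np.savez("w1.npz",**f)
print(np.round(-f["R"].T@f["t"],3)); print(proj(f,[.463,-.226,.145]))
cv2.imwrite("pics/w2.png",f["color"][:,:,::-1])
E
```

```text
tcp [ 0.4653 -0.2218  0.2563] F [-0.2 -0.1 -0.2] w 0.0855 t 1.4
cm [-0.37  0.31  0.63] x [0.935 0.355 0.001] z [ 0.001  0.002 -1.   ]
[ 0.532 -0.198  0.374]
[262.75730973 200.19246024]
```

View pics/w2.png

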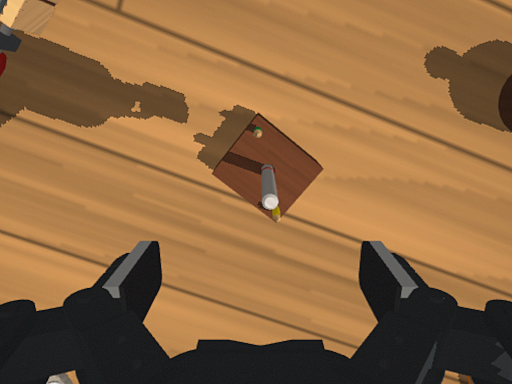

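The wrist view shows the steel's top centre at about (270,202) and its foot at about (267,168). The pencil stubs are at (257,131) and (277,213).

```bash
python3 - <<'E'
from h import *
f=dict(np.load("w1.npz"))
g=f["color"].astype(int); m=((g.min(2)>150)).astype(np.uint8)
m[:185]=0;m[225:]=0;m[:,:245]=0;m[:,295:]=0
n,l,s,c=cv2.connectedComponentsWithStats(m)
print(s[1:],c[1:])
m2=((abs(g[...,0]-g[...,2])<20)&(g.sum(2)>200)).astype(np.uint8)
for v in range(160,204,5):
    u=np.where(m2[v,245:295])[0]+245; print(v,u.min() if len(u) else None,u.max() if len(u) else None)
print("top",cast(f,270,202,.145),"foot",cast(f,267,169,.045))
b=cv2.inRange(f["color"],(60,20,10),(125,75,60)); 
for p in [(213,172),(258,114),(323,167)]: print(np.round(cast(f,*p,.045),4))
E
```

```text
[[264 194  14  15 156]] [[270.68589744 201.45512821]]
160 None None
165 264 270
170 263 271
175 262 273
180 262 273
185 262 274
190 262 275
195 262 276
200 262 274
top [ 0.46357326 -0.23136041  0.145     ] foot [ 0.46518924 -0.23057046  0.045     ]
[ 0.443  -0.1808  0.045 ]
[ 0.5126 -0.203   0.045 ]
[ 0.4871 -0.2824  0.045 ]
```

```bash
python3 - <<'E'
from h import *
shift([.4638,-.2308,.20])
E
```

```text
tcp [ 0.4641 -0.2244  0.2562] F [-0.9 -0.3 -0.1] w 0.0855 t 1.45
cm [-0.25  0.59  5.62] x [ 0.936  0.351 -0.   ] z [-0.  0. -1.]
```

>>> send_rows --steps '[{"dx": -0.2, "dy": 0.4, "dz": 3.0, "yaw": 0, "gripper": 1}, {"dx": -0.2, "dy": 0.4, "dz": 5.6, "yaw": 0, "gripper": 1}, {"dx": -0.2, "dy": 0.4, "dz": 5.6, "yaw": 0, "gripper": 1}, {"dx": -0.2, "dy": 0.4, "dz": 5.6, "yaw": 0, "gripper": 1}]'

```text
clock: 1.95
tcp_pos: [0.463, -0.2315, 0.2011]
orientation: [3.092, 0.552, 0.001]
contact_force: [-0.0, 0.1, 0.3]
grip_width: 0.0851
gripper_force: 0.0
```

```bash
cat >> h.py <<'E'
def top(f,lo=150,box=None,zt=.145):
    g=f["color"].astype(int); m=((g.min(2)>lo)&(g.max(2)-g.min(2)<25)).astype(np.uint8)
    if box: k=np.zeros_like(m); k[box[1]:box[3],box[0]:box[2]]=1; m*=k
    n,l,s,c=cv2.connectedComponentsWithStats(m); i=1+np.argmax(s[1:,4]); print(s[i],c[i],np.round(cast(f,*c[i],zt),4))
E
python3 - <<'E'
from h import *
from bench import imaging
shift([.4638,-.2308,.109])
f=imaging.grab_frame("wrist"); np.savez("w2.npz",**f); print(proj(f,[.4636,-.2313,.145]))
top(f,150,(220,170,320,260))
shift([.4638,-.2308,.109])
E
```

```text
tcp [ 0.463  -0.2315  0.2011] F [-0.   0.1  0.3] w 0.0851 t 1.95
cm [ 0.09 -0.05  9.21] x [0.938 0.346 0.   ] z [ 0.001 -0.001 -1.   ]
[257.76356591 223.55351784]
[250 214  18  18 231] [258.58874459 223.43722944] [ 0.4638 -0.2317  0.145 ]
tcp [ 0.4633 -0.2314  0.2014] F [0.2 0.  1.4] w 0.0854 t 2.0
cm [ 0.05 -0.05  9.24] x [0.938 0.346 0.001] z [ 0.001 -0.001 -1.   ]
```

>>> send_rows --steps '[{"dx": 0.0, "dy": 0.0, "dz": 4.0, "yaw": 0, "gripper": 1}, {"dx": 0.0, "dy": 0.0, "dz": 8.0, "yaw": 0, "gripper": 1}, {"dx": 0.0, "dy": 0.0, "dz": 8.2, "yaw": 0, "gripper": 1}, {"dx": 0.0, "dy": 0.0, "dz": 8.2, "yaw": 0, "gripper": 0.3}, {"dx": 0.0, "dy": 0.0, "dz": 8.2, "yaw": 0, "gripper": 0}]' --force 80

```text
clock: 2.62
tcp_pos: [0.4642, -0.2311, 0.1202]
orientation: [3.091, 0.554, 0.004]
contact_force: [-1.2, 0.2, -0.2]
grip_width: 0.0514
gripper_force: 0.0
```

>>> send_rows --steps '[{"dx": 0.0, "dy": 0.0, "dz": 0, "yaw": 0, "gripper": 0}, {"dx": 0.0, "dy": 0.0, "dz": 0, "yaw": 0, "gripper": 0}, {"dx": 0.0, "dy": 0.0, "dz": 0, "yaw": 0, "gripper": 0}, {"dx": 0.0, "dy": 0.0, "dz": 0, "yaw": 0, "gripper": 0}]'

```text
clock: 3.12
tcp_pos: [0.4634, -0.2306, 0.119]
orientation: [3.092, 0.554, 0.001]
contact_force: [-0.4, 0.6, 6.1]
grip_width: 0.0103
gripper_force: 77.9
```

>>> send_rows --steps '[{"dx": 0.0, "dy": 0.0, "dz": -3.0, "yaw": 0, "gripper": 0}, {"dx": 0.0, "dy": 0.0, "dz": -8.0, "yaw": 0, "gripper": 0}, {"dx": 0.0, "dy": 0.0, "dz": -13.0, "yaw": 0, "gripper": 0}, {"dx": 0.0, "dy": 0.0, "dz": -16.0, "yaw": 0, "gripper": 0}, {"dx": 0.0, "dy": 0.0, "dz": -16.0, "yaw": 0, "gripper": 0}]'

```text
clock: 3.75
tcp_pos: [0.464, -0.231, 0.2805]
orientation: [3.09, 0.554, 0.006]
contact_force: [-0.6, 0.4, -0.5]
grip_width: 0.0099
gripper_force: 78.4
```

```bash
python3 - <<'E'
from h import *
shift([.553,.075,.28])
E
```

```text
tcp [ 0.464  -0.231   0.2805] F [-0.6  0.4 -0.5] w 0.0099 t 3.75
cm [ 18.97 -25.6    0.03] x [0.938 0.347 0.003] z [ 0.004 -0.002 -1.   ]
```

>>> send_rows --steps '[{"dx": 3.0, "dy": -4.0, "dz": 0, "yaw": 0, "gripper": 0}, {"dx": 6.0, "dy": -8.0, "dz": 0, "yaw": 0, "gripper": 0}, {"dx": 9.0, "dy": -12.0, "dz": 0, "yaw": 0, "gripper": 0}, {"dx": 12.0, "dy": -16.0, "dz": 0, "yaw": 0, "gripper": 0}, {"dx": 15.0, "dy": -20.0, "dz": 0, "yaw": 0, "gripper": 0}]'

```text
clock: 4.38
tcp_pos: [0.5334, 0.0105, 0.2762]
orientation: [-3.092, -0.554, 0.005]
contact_force: [-0.3, -0.4, -2.0]
grip_width: 0.0101
gripper_force: 78.3
```

>>> send_rows --steps '[{"dx": 2.0, "dy": -3.0, "dz": 0, "yaw": 0, "gripper": 0}, {"dx": 4.0, "dy": -5.5, "dz": 0, "yaw": 0, "gripper": 0}, {"dx": 4.0, "dy": -5.5, "dz": 0, "yaw": 0, "gripper": 0}, {"dx": 4.0, "dy": -5.5, "dz": 0, "yaw": 0, "gripper": 0}, {"dx": 4.0, "dy": -5.5, "dz": 0, "yaw": 0, "gripper": 0}]'

```text
clock: 5.0
tcp_pos: [0.5521, 0.073, 0.2775]
orientation: [3.092, 0.551, -0.002]
contact_force: [0.8, -1.2, -1.5]
grip_width: 0.0101
gripper_force: 78.3
```

```bash
python3 - <<'E'
from h import *
from bench import imaging
f=imaging.grab_frame("wrist"); np.savez("w3.npz",**f)
for p in [(.554,.081),(.573,.153),(.596,.2245)]: print(np.round(proj(f,[*p,.13])))
cv2.imwrite("pics/w3.png",f["color"][:,:,::-1])
shift([.553,.075,.28])
E
```

```text
[250. 176.]
[171. 123.]
[87. 60.]
tcp [0.5522 0.0731 0.2778] F [-0.  -0.1 -2. ] w 0.0101 t 5.05
cm [ 0.14 -0.15 -0.22] x [ 0.938  0.346 -0.001] z [-0.001 -0.001 -1.   ]
```

View pics/w3.png

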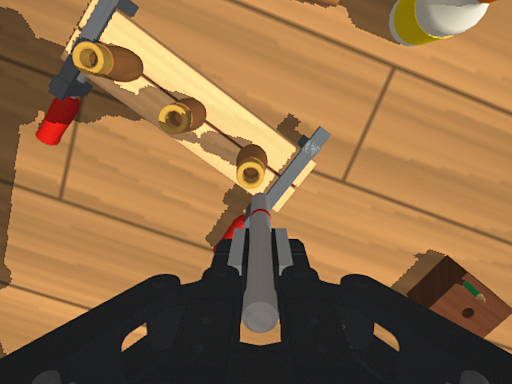

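The wrist view shows the ferrules at about (251,172), (177,117) and (91,57). The steel is upright in the jaws with its tang tip at about (260,197) and the red ring at (260,211).

```bash
cat >> h.py <<'E'
def ferr(f,pts,r=19,z=.13):
    """outer rim and bore ellipse near the given pixels, cast onto the mouth plane"""
    out=[]
    h=cv2.cvtColor(f["color"],cv2.COLOR_RGB2HSV)
    for u,v in pts:
        k=np.zeros(h.shape[:2],np.uint8); cv2.circle(k,(int(u),int(v)),r,1,-1)
        m=cv2.inRange(h,(16,120,125),(32,255,255))*k
        cs,hi=cv2.findContours(m,cv2.RETR_CCOMP,cv2.CHAIN_APPROX_NONE)
        ho=[c for c,q in zip(cs,hi[0]) if q[3]>=0 and len(c)>10]
        if not ho: print("no hole",u,v); continue
        c=max(ho,key=cv2.contourArea); e=cv2.fitEllipse(c); X=cast(f,*e[0],z); out.append(X)
        d=(f["R"]@X+f["t"])[2]
        print(np.round(e[0],1),"axes mm",np.round(np.array(e[1])*d/f["K"][0,0]*1000,1),np.round(X,4))
    return out
E
python3 - <<'E'
from h import *
f=dict(np.load("w3.npz"))
o=ferr(f,[(251,172),(177,117),(91,57)])
for a,b in zip(o,o[1:]): print(np.linalg.norm(a-b))
c=f["color"][130:230,195:325,::-1]; c=cv2.resize(c,(780,600),interpolation=cv2.INTER_NEAREST); cv2.imwrite("pics/c3.png",c)
g=f["color"].astype(int); m=(g[...,0]>110)&(g[...,1]<60)&(g[...,2]<60); m[:, :245]=0;m[:,280:]=0;m[:200]=0;m[225:]=0
v,u=np.nonzero(m);print("ring",u.mean(),v.mean(),v.min(),v.max())
from bench import status; s=status.get_obs(); R=Rot.from_rotvec(s["orientation"]).as_matrix(); t=s["tcp_pos"]
for L in (.064,.104): print("expected axis pt",proj(f,t+R[:,2]*L))
E
```

```text
[250.4 174.8] axes mm [12.6 13.4] [0.5554 0.0812 0.13  ]
no hole 177 117
[91.9 59.7] axes mm [ 8.1 12.8] [0.5975 0.2213 0.13  ]
0.14623550055972354
ring 260.67857142857144 211.53571428571428 210 215
expected axis pt [257.85548693 219.22468591]
expected axis pt [258.15198595 198.10207404]
```

View pics/c3.png

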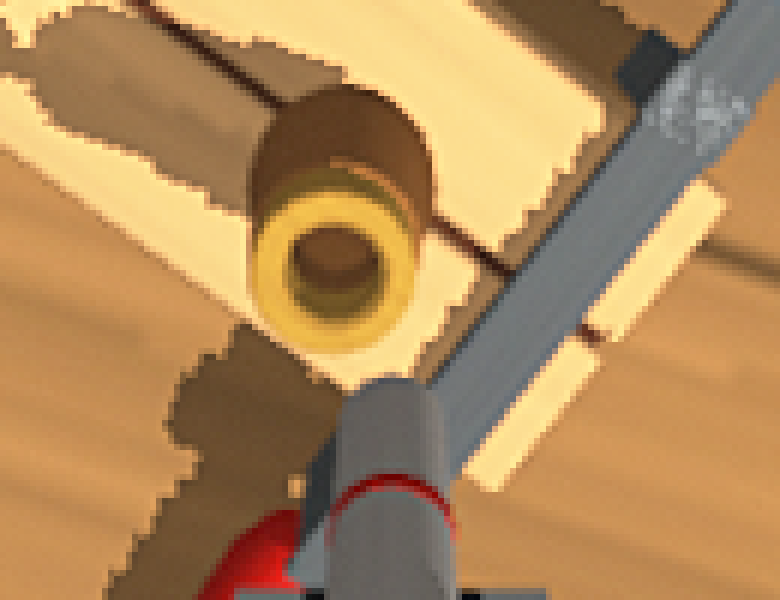

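The crop shows the bore centre at about (250.8,175) in wrist pixels. The rod axis is at u≈260.4, the front of the ring at v≈210 and the tang's front edge at v≈193.

```bash
python3 - <<'E'
from h import *
from bench import status
f=dict(np.load("w3.npz")); s=status.get_obs(); R=Rot.from_rotvec(s["orientation"]).as_matrix(); t=s["tcp_pos"]
print("cam in tool\n",np.round(R.T@f["R"].T,3), R.T@(-f["R"].T@f["t"]-t))
for v,L,r in [(210.2,.064,.006),(193.2,.104,.004)]:
    X=cast(f,260.4,v,t[2]-L); print("rod axis in tool mm",np.round((R.T@(X-t)*1000)-[r*1000,0,0],2))
M=cast(f,250.7,175,.13); print("mouth",M, "tool mm",R.T@(M-t)*1000)
for p in [(177,120),(91.9,59.7)]: print(np.round(cast(f,*p,.13),4))
E
```

```text
cam in tool
 [[ 0.    -0.962 -0.274]
 [ 1.     0.     0.001]
 [-0.001 -0.274  0.962]] [ 0.07078267  0.0010215  -0.11683642]
rod axis in tool mm [-0.46  1.47 64.  ]
rod axis in tool mm [ -0.45   1.56 104.  ]
mouth [0.5553229 0.0808795 0.13     ] tool mm [  5.70900801  -6.25374003 147.82426079]
[0.577  0.1496 0.13  ]
[0.5975 0.2213 0.13  ]
```

>>> send_rows --steps '[{"dx": 0.6, "dy": -0.8, "dz": 0, "yaw": 0, "gripper": 0}, {"dx": 0.6, "dy": -0.8, "dz": 1.6, "yaw": 0, "gripper": 0}, {"dx": 0.6, "dy": -0.8, "dz": 3.2, "yaw": 0, "gripper": 0}, {"dx": 0.6, "dy": -0.8, "dz": 3.2, "yaw": 0, "gripper": 0}, {"dx": 0.6, "dy": -0.8, "dz": 3.2, "yaw": 0, "gripper": 0}]'

```text
clock: 5.68
tcp_pos: [0.5554, 0.0841, 0.2462]
orientation: [-3.092, -0.554, 0.0]
contact_force: [-0.3, -0.2, -0.9]
grip_width: 0.0096
gripper_force: 78.3
```

```bash
cat >> h.py <<'E'
def tool(f,uv,z):
    from bench import status
    s=status.get_obs(); R=Rot.from_rotvec(s["orientation"]).as_matrix(); return np.round(R.T@(cast(f,*uv,z)-s["tcp_pos"])*1000,2)
E
python3 - <<'E'
from h import *
from bench import imaging
f=imaging.grab_frame("wrist"); np.savez("w4.npz",**f)
shift([.5611,.0834,.246])
p=proj(f,[.5553,.0809,.13]); print(p)
ims=[]
from bench import status
t=status.get_obs()["tcp_pos"]
g=imaging.grab_frame("scene"); q=imaging.grab_frame("side")
for a,w in ((f,40),(g,20),(q,20)):
    u,v=proj(a,[.5553,.0809,.145]).astype(int); h=w*4//3
    ims.append(cv2.resize(a["color"][v-h:v+h,u-w:u+w,::-1],(260,347),interpolation=cv2.INTER_NEAREST)); print(u-w,v-h)
cv2.imwrite("pics/d.png",np.hstack(ims))
E
```

```text
tcp [0.5556 0.0842 0.2465] F [-0.6 -0.1 -0.6] w 0.01 t 5.725
cm [0.49 0.26 0.05] x [0.938 0.347 0.   ] z [ 0.  0. -1.]
[262.31020399 194.6912601 ]
222 148
309 141
265 235
```

View pics/d.png

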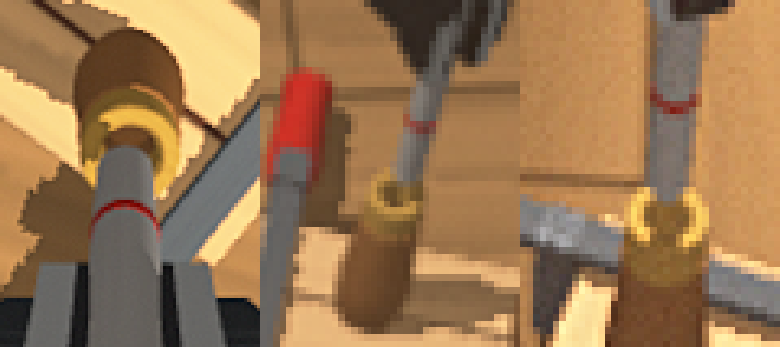

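The wrist crop shows the tang tip just behind and above the ferrule, with both centred near u=262. In the scene and side crops the tang sits a few mm above the mouth, so I'll triangulate the ring relative to the mouth numerically.

```bash
cat >> h.py <<'E'
from scipy.optimize import least_squares
def red(f,near,r=22):
    h=cv2.cvtColor(f["color"],cv2.COLOR_RGB2HSV)
    m=cv2.inRange(h,(0,110,60),(8,255,255))|cv2.inRange(h,(172,110,60),(180,255,255))
    k=np.zeros_like(m); cv2.circle(k,tuple(int(x) for x in near),r,1,-1); m*=k
    n,l,s,c=cv2.connectedComponentsWithStats(m,connectivity=8)
    if n<2: return None
    i=1+np.argmin([np.hypot(*(c[j]-near))+(1e3 if s[j,4]<3 else 0) for j in range(1,n)]); return c[i],s[i]
def tri(fs,px,front=0.0047):
    """point on the axis whose camera-facing surface projects to px"""
    def res(X):
        e=[]
        for f,p in zip(fs,px):
            d=-f["R"].T@f["t"]-X; d[2]=0; e.append(proj(f,X+front*d/np.linalg.norm(d))-p)
        return np.concatenate(e)
    s=least_squares(res,[.57,.12,.18]); return s.x,s.fun
E
python3 - <<'E'
from h import *
from bench import imaging,status
t=status.get_obs()["tcp_pos"]
fs=[imaging.grab_frame(n) for n in ("wrist","scene","side")]
for n,f in zip(("wrist","scene","side"),fs): np.savez(n+"5.npz",**f)
X0=np.array([t[0],t[1],t[2]-.064]); px=[]
for f in fs:
    q=proj(f,X0); r=red(f,q); print(np.round(q,1),r); px.append(r[0])
X,e=tri(fs,px); print("ring 3 cams",np.round(X,4),"res px",np.round(e,1),"L",t[2]-X[2])
X,e=tri(fs[1:],px[1:]); print("ring 2 cams",np.round(X,4),np.round(e,1))
# outer ferrule tops of mouths 1,2 in all
a0=dict(np.load("scene0.npz")); b0=dict(np.load("side0.npz"))
print("scene");ferr(a0,[(329.6,170.9),(357.8,175.4),(387.2,181.8)],8)
print("side");ferr(b0,[(287.4,266.9),(273.9,300.8),(257.3,341)],10)
E
```

```text
[257.9 219.5] (array([260.01666667, 211.86666667]), array([250, 209,  21,  11,  60], dtype=int32))
[333.7 158.8] (array([333.8, 159.4]), array([332, 159,   4,   2,   5], dtype=int32))
[286.9 248.6] (array([287.8       , 249.93333333]), array([285, 248,   7,   4,  15], dtype=int32))
ring 3 cams [0.5561 0.0833 0.1837] res px [-0.4  0.5 -0.8  0.8 -1.3 -0. ] L 0.06314041952204885
ring 2 cams [0.5543 0.0849 0.1855] [-0.1 -0.2 -0.2  0.1]
scene
[329.1 169.6] axes mm [10.2 13. ] [0.5522 0.0814 0.13  ]
no hole 357.8 175.4
no hole 387.2 181.8
side
[288.2 267.8] axes mm [ 5.9 12.5] [0.5502 0.0829 0.13  ]
[273.5 301.5] axes mm [11.1 13. ] [0.5737 0.1543 0.13  ]
[257.2 342.3] axes mm [13.2 13.7] [0.5951 0.2259 0.13  ]
```

>>> send_rows --steps '[{"dx": -0.2, "dy": 0.2, "dz": 0, "yaw": 0, "gripper": 0}, {"dx": -0.2, "dy": 0.2, "dz": 0.8, "yaw": 0, "gripper": 0}, {"dx": -0.2, "dy": 0.2, "dz": 1.2, "yaw": 0, "gripper": 0}, {"dx": -0.2, "dy": 0.2, "dz": 1.5, "yaw": 0, "gripper": 0}, {"dx": -0.2, "dy": 0.2, "dz": 1.5, "yaw": 0, "gripper": 0}]'

```text
clock: 6.6
tcp_pos: [0.5541, 0.0816, 0.231]
orientation: [-3.092, -0.555, 0.001]
contact_force: [-0.4, 0.3, -1.3]
grip_width: 0.0098
gripper_force: 78.3
```

>>> send_rows --steps '[{"dx": 0, "dy": 0, "dz": 0.2, "yaw": 0, "gripper": 0}, {"dx": 0, "dy": 0, "dz": 0.4, "yaw": 0, "gripper": 0}, {"dx": 0, "dy": 0, "dz": 0.5, "yaw": 0, "gripper": 0}, {"dx": 0, "dy": 0, "dz": 0.5, "yaw": 0, "gripper": 0}]'

```text
clock: 7.1
tcp_pos: [0.5542, 0.0817, 0.2263]
orientation: [-3.092, -0.555, -0.0]
contact_force: [0.4, 0.8, -1.6]
grip_width: 0.0102
gripper_force: 78.2
```

>>> send_rows --steps '[{"dx": 0, "dy": 0, "dz": 0.3, "yaw": 0, "gripper": 0}, {"dx": 0, "dy": 0, "dz": 0.6, "yaw": 0, "gripper": 0}, {"dx": 0, "dy": 0, "dz": 0.9, "yaw": 0, "gripper": 0}, {"dx": 0, "dy": 0, "dz": 1.2, "yaw": 0, "gripper": 0}, {"dx": 0, "dy": 0, "dz": 1.2, "yaw": 0, "gripper": 0}]'

```text
clock: 7.72
tcp_pos: [0.5541, 0.0817, 0.2138]
orientation: [-3.092, -0.555, 0.0]
contact_force: [1.0, 1.3, -2.8]
grip_width: 0.0102
gripper_force: 78.2
```

```bash
cat > look.py <<'E'
from h import *
from bench import imaging,status
import sys
s=status.get_obs(); t=s["tcp_pos"]; print("t",s["clock"],"tcp",np.round(t,4),"F",np.round(s["contact_force"],1))
names=("wrist","scene","side"); fs=[imaging.grab_frame(n) for n in names]
X0=np.array([t[0],t[1],t[2]-.064]); px=[]; ok=[]; ims=[]
for n,f in zip(names,fs):
    q=proj(f,X0); r=red(f,q,14)
    print(n,np.round(q,1),r if r is None else (np.round(r[0],1),r[1].tolist()))
    if r is not None: px.append(r[0]); ok.append(f)
    w=40 if n=="wrist" else 20; h=w*4//3; u,v=q.astype(int)
    ims.append(cv2.resize(f["color"][v-h:v+h,u-w:u+w,::-1],(260,347),interpolation=cv2.INTER_NEAREST))
if len(ok)>1:
    X,e=tri(ok,px); print("ring",np.round(X,4),"L",round(t[2]-X[2],4),np.round(e,1))
cv2.imwrite("pics/%s.png"%sys.argv[1],np.hstack(ims))
E
python3 look.py e1
```

```text
t 7.725 tcp [0.5541 0.0817 0.2138] F [ 1.   1.3 -2.8]
wrist [257.9 219.4] (array([260.4, 211. ]), [251, 209, 19, 8, 52])
scene [330.5 165.9] (array([330. , 166.2]), [328, 165, 5, 3, 6])
side [286.7 260. ] (array([287.6, 261.3]), [285, 260, 7, 3, 11])
ring [0.5546 0.0805 0.1502] L 0.0636 [-0.3  0.7 -0.3  1.3 -1.4  0.1]
```

View pics/e1.png

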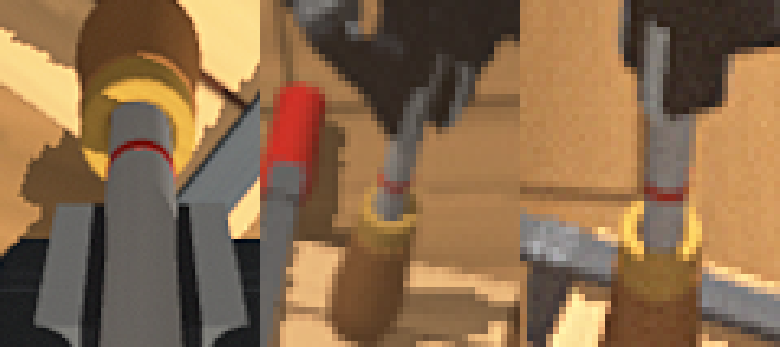

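The rod enters the ferrule, with its visible part cut off about 20 mm below the ring in the scene and side views. The ring is about 20 mm above the mouth and has not slipped in the jaws, so I'll carry on gently.

>>> send_rows --steps '[{"dx": 0, "dy": 0, "dz": 0.2, "yaw": 0, "gripper": 0}, {"dx": 0, "dy": 0, "dz": 0.4, "yaw": 0, "gripper": 0}]'

```text
clock: 8.12
tcp_pos: [0.5545, 0.0817, 0.2108]
orientation: [3.092, 0.554, 0.001]
contact_force: [-1.6, 1.0, 4.4]
grip_width: 0.0099
gripper_force: 78.9
```

>>> send_rows --steps '[{"dx": 0, "dy": 0, "dz": 0.2, "yaw": 0, "gripper": 0}, {"dx": 0, "dy": 0, "dz": 0.3, "yaw": 0, "gripper": 0}]'

```text
clock: 8.38
tcp_pos: [0.5546, 0.0817, 0.2079]
orientation: [3.092, 0.554, 0.002]
contact_force: [-1.3, 0.4, 11.0]
grip_width: 0.0098
gripper_force: 79.4
```

>>> send_rows --steps '[{"dx": 0, "dy": 0, "dz": 0.15, "yaw": 0, "gripper": 0}, {"dx": 0, "dy": 0, "dz": 0.3, "yaw": 0, "gripper": 0}]'

```text
clock: 8.62
tcp_pos: [0.5557, 0.082, 0.2076]
orientation: [3.092, 0.554, 0.006]
contact_force: [-6.5, -0.8, 30.7]
grip_width: 0.01
gripper_force: 81.6
```

>>> send_rows --steps '[{"dx": 0, "dy": 0, "dz": 0.1, "yaw": 0, "gripper": 0}, {"dx": 0, "dy": 0, "dz": 0.2, "yaw": 0, "gripper": 0}]'

```text
clock: 8.88
tcp_pos: [0.5563, 0.0823, 0.2073]
orientation: [3.092, 0.554, 0.009]
contact_force: [-9.4, -1.5, 41.2]
grip_width: 0.0101
gripper_force: 82.6
```

It bottoms at TCP z ≈ 0.2075, about 26 mm deep, so this is a shallow bore. I'll draw the steel out.

>>> send_rows --steps '[{"dx": 0, "dy": 0, "dz": -0.8, "yaw": 0, "gripper": 0}, {"dx": 0, "dy": 0, "dz": -2.0, "yaw": 0, "gripper": 0}, {"dx": 0, "dy": 0, "dz": -3.5, "yaw": 0, "gripper": 0}, {"dx": 0, "dy": 0, "dz": -5.5, "yaw": 0, "gripper": 0}, {"dx": 0, "dy": 0, "dz": -5.5, "yaw": 0, "gripper": 0}]'

```text
clock: 9.5
tcp_pos: [0.5551, 0.0815, 0.2593]
orientation: [3.092, 0.554, 0.005]
contact_force: [0.7, 0.8, -1.3]
grip_width: 0.01
gripper_force: 78.5
```

```bash
python3 look.py e2; python3 -c "
from h import *
from bench import imaging
f=imaging.grab_frame('wrist')
for p in [(.5553,.0809),(.577,.1496),(.5975,.2213)]:
    q=proj(f,[*p,.13]); print(np.round(q)); ferr(f,[q])
shift([.577,.1496,.26])"
```

```text
t 9.5 tcp [0.5551 0.0815 0.2593] F [ 0.7  0.8 -1.3]
wrist [257.8 219.6] (array([259.1, 211.5]), [250, 209, 20, 8, 55])
scene [333.4 155.7] (array([332.7, 156.1]), [331, 155, 5, 3, 7])
side [287.7 242.5] (array([289.3, 244.9]), [287, 243, 6, 4, 11])
ring [0.5545 0.0806 0.1933] L 0.066 [-0.3  0.7 -0.2  1.3 -1.4  0.1]
[259. 187.]
[245.3 187.2] axes mm [2.3 5.4] [0.5516 0.0909 0.13  ]
[181. 128.]
[175.9 128.1] axes mm [13.6 15.8] [0.5759 0.1528 0.13  ]
[89. 63.]
no hole 88.72191391953244 63.28536292520659
tcp [0.5536 0.0813 0.2565] F [-0.4  0.5 -2.1] w 0.0099 t 9.7
cm [ 4.57 -5.6  -0.36] x [ 0.938  0.347 -0.002] z [-0.002 -0.001 -1.   ]
```

```bash
python3 -c "
from h import *
shift([.5758,.1535,.2565])"
```

```text
tcp [0.5536 0.0813 0.2565] F [-0.4  0.5 -2.1] w 0.0099 t 9.7
cm [ 4.59 -6.   -0.01] x [ 0.938  0.347 -0.002] z [-0.002 -0.001 -1.   ]
```

>>> send_rows --steps '[{"dx": 1.5, "dy": -2.0, "dz": 0, "yaw": 0, "gripper": 0}, {"dx": 3.0, "dy": -4.0, "dz": 0, "yaw": 0, "gripper": 0}, {"dx": 4.5, "dy": -6.0, "dz": 0, "yaw": 0, "gripper": 0}, {"dx": 4.5, "dy": -6.0, "dz": 0, "yaw": 0, "gripper": 0}, {"dx": 4.5, "dy": -6.0, "dz": 1.0, "yaw": 0, "gripper": 0}]'

```text
clock: 10.32
tcp_pos: [0.5757, 0.1527, 0.2469]
orientation: [3.092, 0.554, 0.0]
contact_force: [-0.8, -0.2, -2.5]
grip_width: 0.0099
gripper_force: 78.5
```

>>> send_rows --steps '[{"dx": 0, "dy": 0, "dz": 0, "yaw": 0, "gripper": 0}, {"dx": 0, "dy": 0, "dz": 0, "yaw": 0, "gripper": 0}]'

```text
clock: 10.58
tcp_pos: [0.5754, 0.1525, 0.247]
orientation: [3.092, 0.552, -0.001]
contact_force: [0.2, -0.2, -1.4]
grip_width: 0.0098
gripper_force: 78.5
```

```bash
python3 look.py e3; python3 -c "
from h import *
from bench import imaging
f=imaging.grab_frame('wrist'); np.savez('w6.npz',**f)
h=cv2.cvtColor(f['color'],cv2.COLOR_RGB2HSV); m=cv2.inRange(h,(16,120,125),(32,255,255))
q=proj(f,[.5767,.1525,.13]);print(q)
for v in range(176,206,3):
    u=np.where(m[v,230:300])[0]+230; print(v,u.min() if len(u) else 0,u.max() if len(u) else 0)
shift([.5758,.1535,.2465])"
```

```text
t 10.575 tcp [0.5754 0.1525 0.247 ] F [ 0.2 -0.2 -1.4]
wrist [257.9 219.3] (array([260.3, 212. ]), [250, 209, 21, 12, 60])
scene [362.3 164.1] (array([361.5, 164.5]), [360, 164, 4, 2, 4])
side [273.7 281. ] (array([274.9, 282.6]), [271, 280, 9, 5, 16])
ring [0.5753 0.1511 0.1829] L 0.0642 [-0.2  0.6 -0.3  1.  -1.3  0.2]
[259.60701646 191.74303916]
176 235 276
179 249 280
182 247 284
185 242 288
188 231 294
191 234 289
194 230 293
197 230 297
200 230 299
203 231 299
tcp [0.5757 0.1533 0.2476] F [-0.7  0.1 -1. ] w 0.0102 t 10.775
cm [ 0.02 -0.02  0.11] x [0.938 0.347 0.   ] z [ 0.  0. -1.]
```

>>> send_rows --steps '[{"dx": 0, "dy": 0, "dz": 0.6, "yaw": 0, "gripper": 0}, {"dx": 0, "dy": 0, "dz": 1.2, "yaw": 0, "gripper": 0}, {"dx": 0, "dy": 0, "dz": 1.6, "yaw": 0, "gripper": 0}, {"dx": 0, "dy": 0, "dz": 1.6, "yaw": 0, "gripper": 0}]'

```text
clock: 11.28
tcp_pos: [0.5754, 0.1535, 0.2308]
orientation: [-3.092, -0.555, 0.001]
contact_force: [-0.5, -0.3, -1.6]
grip_width: 0.0099
gripper_force: 78.5
```

>>> send_rows --steps '[{"dx": 0, "dy": 0, "dz": 0.3, "yaw": 0, "gripper": 0}, {"dx": 0, "dy": 0, "dz": 0.6, "yaw": 0, "gripper": 0}, {"dx": 0, "dy": 0, "dz": 0.6, "yaw": 0, "gripper": 0}]'

```text
clock: 11.65
tcp_pos: [0.5755, 0.1536, 0.2251]
orientation: [-3.092, -0.554, 0.0]
contact_force: [0.2, -0.1, -1.3]
grip_width: 0.01
gripper_force: 78.5
```

>>> send_rows --steps '[{"dx": 0, "dy": 0, "dz": 0.3, "yaw": 0, "gripper": 0}, {"dx": 0, "dy": 0, "dz": 0.6, "yaw": 0, "gripper": 0}, {"dx": 0, "dy": 0, "dz": 0.9, "yaw": 0, "gripper": 0}, {"dx": 0, "dy": 0, "dz": 1.2, "yaw": 0, "gripper": 0}]'

```text
clock: 12.15
tcp_pos: [0.576, 0.1539, 0.214]
orientation: [-3.092, -0.554, -0.002]
contact_force: [-1.2, 0.6, 5.5]
grip_width: 0.01
gripper_force: 79.2
```

>>> send_rows --steps '[{"dx": 0, "dy": 0, "dz": 0.2, "yaw": 0, "gripper": 0}, {"dx": 0, "dy": 0, "dz": 0.4, "yaw": 0, "gripper": 0}]'

```text
clock: 12.4
tcp_pos: [0.5758, 0.1536, 0.2094]
orientation: [-3.092, -0.554, -0.001]
contact_force: [0.3, 0.4, 4.3]
grip_width: 0.0101
gripper_force: 79.2
```

Depth is about 24 mm. I'll go on in small steps, one call at a time.

>>> send_rows --steps '[{"dx": 0, "dy": 0, "dz": 0.2, "yaw": 0, "gripper": 0}, {"dx": 0, "dy": 0, "dz": 0.3, "yaw": 0, "gripper": 0}]'

```text
clock: 12.65
tcp_pos: [0.5757, 0.1535, 0.2061]
orientation: [-3.092, -0.554, -0.0]
contact_force: [-0.1, -0.3, 4.1]
grip_width: 0.0098
gripper_force: 79.2
```

>>> send_rows --steps '[{"dx": 0, "dy": 0, "dz": 0.2, "yaw": 0, "gripper": 0}, {"dx": 0, "dy": 0, "dz": 0.3, "yaw": 0, "gripper": 0}]'

```text
clock: 12.9
tcp_pos: [0.5756, 0.1535, 0.2032]
orientation: [-3.092, -0.554, -0.0]
contact_force: [1.0, 0.5, 4.8]
grip_width: 0.0102
gripper_force: 79.2
```

>>> send_rows --steps '[{"dx": 0, "dy": 0, "dz": 0.2, "yaw": 0, "gripper": 0}, {"dx": 0, "dy": 0, "dz": 0.3, "yaw": 0, "gripper": 0}]'

```text
clock: 13.15
tcp_pos: [0.5762, 0.1537, 0.2018]
orientation: [3.092, 0.554, 0.003]
contact_force: [-1.9, -0.8, 16.9]
grip_width: 0.01
gripper_force: 80.0
```

>>> send_rows --steps '[{"dx": 0, "dy": 0, "dz": 0.1, "yaw": 0, "gripper": 0}, {"dx": 0, "dy": 0, "dz": 0.1, "yaw": 0, "gripper": 0}]'

```text
clock: 13.4
tcp_pos: [0.5764, 0.1538, 0.2017]
orientation: [3.092, 0.554, 0.004]
contact_force: [-3.1, -0.6, 18.6]
grip_width: 0.0097
gripper_force: 80.6
```

```bash
python3 look.py e4
```

```text
t 13.4 tcp [0.5764 0.1538 0.2017] F [-3.1 -0.6 18.6]
wrist [257.8 219.7] (array([260.2, 212.9]), [250, 210, 21, 12, 58])
scene [358.9 174.5] (array([359., 175.]), [358, 175, 3, 1, 3])
side [272.  298.4] (array([274. , 300.2]), [271, 299, 7, 3, 14])
ring [0.5758 0.1524 0.1373] L 0.0644 [-0.5  0.6 -1.3  0.8 -1.7  0.1]
```

The ring stands about 7.5 mm high and the force has risen with no further motion, so this bore is shallow too. I'll draw it out and move to the third handle.

>>> send_rows --steps '[{"dx": 0, "dy": 0, "dz": -0.8, "yaw": 0, "gripper": 0}, {"dx": 0, "dy": 0, "dz": -2.0, "yaw": 0, "gripper": 0}, {"dx": 0, "dy": 0, "dz": -3.5, "yaw": 0, "gripper": 0}, {"dx": 0, "dy": 0, "dz": -5.6, "yaw": 0, "gripper": 0}, {"dx": 0, "dy": 0, "dz": -5.6, "yaw": 0, "gripper": 0}]'

```text
clock: 14.18
tcp_pos: [0.5762, 0.1535, 0.2575]
orientation: [3.092, 0.554, 0.004]
contact_force: [-0.5, 0.0, -1.0]
grip_width: 0.0106
gripper_force: 78.5
```

>>> send_rows --steps '[{"dx": 0, "dy": 0, "dz": 0, "yaw": 0, "gripper": 0}, {"dx": 1.5, "dy": -2.0, "dz": 0, "yaw": 0, "gripper": 0}, {"dx": 3.0, "dy": -4.0, "dz": 0, "yaw": 0, "gripper": 0}, {"dx": 4.5, "dy": -6.0, "dz": 0, "yaw": 0, "gripper": 0}, {"dx": 4.5, "dy": -6.0, "dz": 0, "yaw": 0, "gripper": 0}]'

```text
clock: 14.8
tcp_pos: [0.5965, 0.229, 0.2549]
orientation: [-3.089, -0.561, 0.001]
contact_force: [-0.3, -0.4, -2.4]
grip_width: 0.0097
gripper_force: 78.5
```

>>> send_rows --steps '[{"dx": 0, "dy": 0, "dz": 0.5, "yaw": 0, "gripper": 0}, {"dx": 0, "dy": 0, "dz": 1.0, "yaw": 0, "gripper": 0}, {"dx": 0, "dy": 0, "dz": 1.0, "yaw": 0, "gripper": 0}, {"dx": 0, "dy": 0, "dz": 1.0, "yaw": 0, "gripper": 0}]'

```text
clock: 15.3
tcp_pos: [0.597, 0.2249, 0.2454]
orientation: [3.092, 0.553, 0.0]
contact_force: [0.0, -0.6, -1.0]
grip_width: 0.01
gripper_force: 78.5
```

```bash
python3 look.py e5
```

```text
t 15.3 tcp [0.597  0.2249 0.2454] F [ 0.  -0.6 -1. ]
wrist [257.9 219.4] (array([259.6, 211.4]), [250, 209, 20, 8, 53])
scene [393.  170.4] (array([395.6, 174.8]), [391, 167, 9, 17, 87])
side [256.2 323.4] (array([258. , 326.2]), [255, 325, 7, 3, 14])
ring [0.5972 0.2244 0.1805] L 0.0649 [-0.7 -0.2 -3.6 -2.8 -2.   0.3]
```

>>> send_rows --steps '[{"dx": 0, "dy": 0, "dz": 0.6, "yaw": 0, "gripper": 0}, {"dx": 0, "dy": 0, "dz": 1.1, "yaw": 0, "gripper": 0}, {"dx": 0, "dy": 0, "dz": 1.5, "yaw": 0, "gripper": 0}, {"dx": 0, "dy": 0, "dz": 1.5, "yaw": 0, "gripper": 0}]'

```text
clock: 15.95
tcp_pos: [0.5968, 0.2255, 0.2298]
orientation: [-3.092, -0.555, 0.001]
contact_force: [0.1, -0.5, -2.3]
grip_width: 0.0099
gripper_force: 78.5
```

>>> send_rows --steps '[{"dx": 0, "dy": 0, "dz": 0.3, "yaw": 0, "gripper": 0}, {"dx": 0, "dy": 0, "dz": 0.6, "yaw": 0, "gripper": 0}, {"dx": 0, "dy": 0, "dz": 0.6, "yaw": 0, "gripper": 0}]'

```text
clock: 16.32
tcp_pos: [0.5969, 0.2254, 0.2241]
orientation: [-3.092, -0.554, 0.0]
contact_force: [-0.3, -0.1, -1.7]
grip_width: 0.0099
gripper_force: 78.5
```

Tang is in, about 9.5 mm deep with no side force.

>>> send_rows --steps '[{"dx": 0, "dy": 0, "dz": 0.3, "yaw": 0, "gripper": 0}, {"dx": 0, "dy": 0, "dz": 0.6, "yaw": 0, "gripper": 0}, {"dx": 0, "dy": 0, "dz": 0.9, "yaw": 0, "gripper": 0}, {"dx": 0, "dy": 0, "dz": 1.2, "yaw": 0, "gripper": 0}, {"dx": 0, "dy": 0, "dz": 1.4, "yaw": 0, "gripper": 0}]'

```text
clock: 16.95
tcp_pos: [0.5972, 0.2256, 0.2106]
orientation: [-3.092, -0.554, -0.002]
contact_force: [-0.5, 0.3, 4.2]
grip_width: 0.0101
gripper_force: 79.3
```

>>> send_rows --steps '[{"dx": 0, "dy": 0, "dz": 0.2, "yaw": 0, "gripper": 0}, {"dx": 0, "dy": 0, "dz": 0.4, "yaw": 0, "gripper": 0}]'

```text
clock: 17.2
tcp_pos: [0.5971, 0.2254, 0.2063]
orientation: [-3.092, -0.554, -0.001]
contact_force: [0.7, -0.5, 4.1]
grip_width: 0.01
gripper_force: 79.3
```

>>> send_rows --steps '[{"dx": 0, "dy": 0, "dz": 0.2, "yaw": 0, "gripper": 0}, {"dx": 0, "dy": 0, "dz": 0.4, "yaw": 0, "gripper": 0}]'

```text
clock: 17.45
tcp_pos: [0.5971, 0.2254, 0.2023]
orientation: [-3.092, -0.554, -0.001]
contact_force: [0.3, 0.3, 3.6]
grip_width: 0.0099
gripper_force: 79.3
```

>>> send_rows --steps '[{"dx": 0, "dy": 0, "dz": 0.2, "yaw": 0, "gripper": 0}, {"dx": 0, "dy": 0, "dz": 0.4, "yaw": 0, "gripper": 0}]'

```text
clock: 17.7
tcp_pos: [0.597, 0.2254, 0.1982]
orientation: [-3.092, -0.554, -0.0]
contact_force: [0.6, 0.3, 4.9]
grip_width: 0.0101
gripper_force: 79.3
```

Past both shallow stops, so this is the deep bore.

>>> send_rows --steps '[{"dx": 0, "dy": 0, "dz": 0.15, "yaw": 0, "gripper": 0}, {"dx": 0, "dy": 0, "dz": 0.3, "yaw": 0, "gripper": 0}]'

```text
clock: 17.95
tcp_pos: [0.597, 0.2254, 0.1952]
orientation: [-3.092, -0.554, -0.0]
contact_force: [1.9, 0.9, 4.0]
grip_width: 0.0099
gripper_force: 79.3
```

>>> send_rows --steps '[{"dx": 0, "dy": 0, "dz": 0.1, "yaw": 0, "gripper": 0}, {"dx": 0, "dy": 0, "dz": 0.2, "yaw": 0, "gripper": 0}]'

```text
clock: 18.2
tcp_pos: [0.5973, 0.2256, 0.1944]
orientation: [-3.092, -0.554, -0.002]
contact_force: [-1.3, -0.8, 14.6]
grip_width: 0.01
gripper_force: 79.8
```

>>> send_rows --steps '[{"dx": 0, "dy": 0, "dz": 0.1, "yaw": 0, "gripper": 0}, {"dx": 0, "dy": 0, "dz": 0.1, "yaw": 0, "gripper": 0}]'

```text
clock: 18.45
tcp_pos: [0.5975, 0.2256, 0.1944]
orientation: [3.092, 0.554, 0.003]
contact_force: [-0.7, -1.8, 16.4]
grip_width: 0.0103
gripper_force: 80.3
```

>>> send_rows --steps '[{"dx": 0, "dy": 0, "dz": -0.1, "yaw": 0, "gripper": 0}, {"dx": 0, "dy": 0, "dz": -0.1, "yaw": 0, "gripper": 0.5}, {"dx": 0, "dy": 0, "dz": -0.1, "yaw": 0, "gripper": 1}, {"dx": 0, "dy": 0, "dz": -0.1, "yaw": 0, "gripper": 1}, {"dx": 0, "dy": 0, "dz": -0.1, "yaw": 0, "gripper": 1}]'

```text
clock: 19.08
tcp_pos: [0.5967, 0.2253, 0.1929]
orientation: [3.092, 0.554, -0.001]
contact_force: [-0.5, 0.4, -0.9]
grip_width: 0.081
gripper_force: 0.0
```

>>> send_rows --steps '[{"dx": 0, "dy": 0, "dz": -0.5, "yaw": 0, "gripper": 1}, {"dx": 0, "dy": 0, "dz": -3, "yaw": 0, "gripper": 1}, {"dx": 0, "dy": 0, "dz": -7, "yaw": 0, "gripper": 1}, {"dx": 0, "dy": 0, "dz": -11, "yaw": 0, "gripper": 1}, {"dx": 0, "dy": 0, "dz": -11, "yaw": 0, "gripper": 1}]'

```text
clock: 19.7
tcp_pos: [0.5985, 0.2264, 0.3077]
orientation: [-3.091, -0.554, -0.011]
contact_force: [-0.1, 1.1, -0.1]
grip_width: 0.0856
gripper_force: 0.0
```

```bash
python3 - <<'E'
from h import *
from bench import imaging
shift([.597,.2254,.3])
ims=[]
for n,w in (("wrist",90),("scene",20),("side",27)):
    f=imaging.grab_frame(n); u,v=proj(f,[.5972,.2245,.155]).astype(int); h=w*4//3
    u0,v0=max(u-w,0),max(v-h,0); print(n,u,v)
    ims.append(cv2.resize(f["color"][v0:v0+2*h,u0:u0+2*w,::-1],(260,347),interpolation=cv2.INTER_NEAREST))
    r=red(f,proj(f,[.5972,.2245,.13]),6); print(np.round(proj(f,[.5972,.2245,.13]),1),r)
cv2.imwrite("pics/fin.png",np.hstack(ims))
E
```

```text
tcp [0.5985 0.2264 0.3077] F [-0.1  1.1 -0.1] w 0.0856 t 19.7
cm [-0.18  0.05  0.77] x [0.938 0.347 0.007] z [ 0.007  0.003 -1.   ]
wrist 260 183
[260.2 176.9] (array([258.8, 171.3]), array([255, 170,   9,   4,  10], dtype=int32))
scene 389 176
[387.  181.7] (array([387.2, 181.8]), array([386, 181,   4,   2,   5], dtype=int32))
side 255 332
[255.9 341.3] (array([256.92857143, 344.        ]), array([254, 342,   7,   4,  14], dtype=int32))
```

View pics/fin.png

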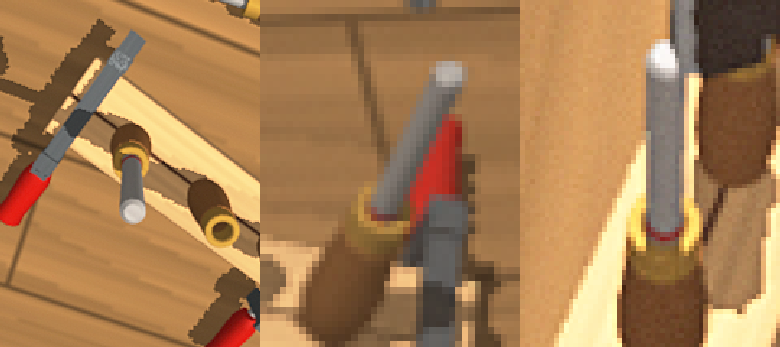

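The steel stands upright in the +y handle with its ring level with the ferrule, at side crop (663,237), and the gripper is well clear. I'll hand it in.

```bash
python3 -c "
from bench import workorder
print(workorder.hand_in())"
```

```text
the job is handed in; nothing more can be done
None
```

The steel is pushed home, upright and released in the +y end handle (mouth_2), with its ring level with the ferrule; the other two bores stopped it about 14 mm and 7 mm short, and the job is handed in, with no verdict shown.

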